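# Load the freeze-dryer tray

## Robot

A 6-joint arm with a two-finger parallel gripper is mounted at the origin on the work surface. World frame = base frame: x ahead of the robot, y to its left, z up, the work surface at z = 0. Lengths are in mm, angles in degrees, forces in N, time in s.
With the tool pointing down it reaches from about 350 to 850 mm from the base axis. Payload 8.1 kg.
Tool frame: the origin (TCP) lies midway between the tips of the shut fingers; the grasp point (between the pads) lies 19 mm behind it; z points along the fingers, y is the direction in which the jaws open and shut (so a half turn about z gives the same grasp; the last joint's range is limited). The gripper opens to 85 mm and grips with 20 to 120 N. Pads are 22 mm wide; open, the fingers measure 114 mm over their backs; the gripper's body (76 mm by 85 mm) begins 54 mm behind the grasp point. The pads swing forward as they close: fully open they stand 13 mm farther back than shut.
Start: joints at [71.368, 7.471, 85.268, -0, 87.261, -4.893], TCP at [142.483, 582.841, 231.292] pointing down, gripper open.
Joint ranges: [-169.43, 169.43], [-51.17, 129.36], [1.28, 143.12], [-76.62, 256.62], [0, 156.53], [-152.29, 152.29]. Speed limits (degrees/s): [136.94, 136.94, 159.86, 180, 180, 180].

## Interface

Orientations are given as [roll, pitch, yaw] about the fixed x, y, z axes, in that order (R = Rz(yaw) Ry(pitch) Rx(roll)).
In Python, from bench import telemetry, snapshot, camera_params, job gives the robot as it stands. The module is installed in compiled form; this text tells all that it offers.
- The arm moves only by the shell command python3 -m jog 'ROWS' [FORCE]. ROWS is JSON, a list that holds one entry, the list of rows, each a list of 7 numbers: the shift along the tool's x, y, z in units of 50 mm (1.0 is 50 mm), then the turn, a rotation vector about the tool's x, y, z in units of 2 pi rad (1.0 is 2 pi rad), then the opening, from 0 (shut) to 1 (fully open). In form: [[[dx, dy, dz, rx, ry, rz, claw], ...]]. A call has 1 to 12 rows; each row shifts and turns the commanded pose from where the row before left it, along the tool's axes as they then stand; what a row does not reach is not made up. A row lasts 1/8 s, in which the tool goes at most 62.5 mm and 10.7 degrees, less where a joint would pass 70% of its speed; a pose out of reach is approached as far as the arm can. A call with a number of a shift or a turn outside -1 to 1 is refused whole. A call with a gripper value outside its range is refused whole. The fingers move at their own pace and stop on an object; FORCE is the grip in N (left out, the last holds). Time passes only in rows, so rows that do not move let the fingers close. It gives the time, the measured TCP pose, the force and the opening at its end, in the units of the state.
- telemetry.sense(): the state, without advancing time (a new reading comes with each control period).
- snapshot(name): name is "side" or "top" or "wrist"; returns (picture, depth): 400x640x3 uint8, red, green, blue; 400x640 float32, mm along the optical axis (not along the pixel's ray), 0 where there is no reading.
- camera_params(name): a dict with "K" (3x3 intrinsics, pixels), "extrinsics" (4x4, takes a point from camera to world coordinates). Camera axes: x right, y down, z forward; pixel columns grow to the right and rows downward; lengths in mm; the calibration is good to about 2 mm. A picture is of the moment at which its call begins: read the wrist's pose just before it. camera_params takes no time and is no camera call; for the wrist camera it gives the pose at the moment of the call.
- job.hand_in(): hands the job in, once; it reports no verdict.
The state is a dict: "time": time; "joint_pos": joint angles; "qd": joint speeds; "joint_efforts": joint torques, N m; "tool_pos": TCP position; "tcp_rot": TCP orientation; "ft_force": force on the tool from outside, world axes, zero at the start; "wrist_torque": the same for the moment, N m; "finger_gap": finger opening in mm.
Only numpy, scipy, OpenCV 4.12 (cv2) and the standard library are available. Lean on these libraries where they do the work, as an engineer would, in place of code of your own. Each camera call takes 0.05 s, during which the arm holds its last target. There are 200 camera calls.

## Task

Load the round steel drying tray for the next freeze-drying run: seen from the tray's yellow pull handle, the temperature logger stands in the middle of the tray, the carrot cup directly left of it, the pea cup directly right of it and the berry cup directly behind it, each cup midway between the logger and the tray's rim, and the perforated cover (blue knob) sits properly on top of the pea cup so that no peas jump out. Keep the cups upright, set everything down without dropping it, and leave the solid cover (red knob), the amber bottle and the tape roll where they are.

Things in the scene. Friction and masses are not known exactly. Their poses are not given: they have to be found in the camera images.
- drying_tray: Round steel drying tray, fixed on the bench. Outside diameter 260 mm; floor 3 mm and rim top 12 mm above the bench; rim 3 mm thick. Origin: centre of its underside. Yellow wire pull handle, 80 mm wide, sticks out 35 mm on its -x side, 4 to 12 mm above the bench; so seen from the handle +y is left, -y right, +x behind. Midway between a logger in the middle and the rim is 75 mm from the centre.
- carrying_tray: Green plastic carrying tray, immovable, 240 mm (x) by 340 mm (y), floor 4 mm thick, rim top 12 mm above the bench, wall 4 mm. Origin at the centre of its underside, z up. The cups, logger and covers start on it in two rows of three, 105 to 110 mm apart, in any order.
- carrot_cup_center (a point): Centre (25 mm above the underside, on the axis) of a loose open white cup holding orange carrot slices, frozen in place about 12 mm below the rim. Outside diameter 56 mm, straight sides, 50 mm tall, inside diameter 50 mm, wall 3 mm, about 0.16 kg; z up its axis. It starts upright on the green carrying tray, its underside 4 mm above the bench.
- pea_cup_center (a point): Centre (25 mm above the underside, on the axis) of a loose open white cup holding small light green peas, frozen in place about 12 mm below the rim. Outside diameter 56 mm, straight sides, 50 mm tall, inside diameter 50 mm, wall 3 mm, about 0.16 kg; z up its axis. It starts upright on the green carrying tray, its underside 4 mm above the bench.
- berry_cup_center (a point): Centre (25 mm above the underside, on the axis) of a loose open white cup holding dark purple berries, frozen in place about 12 mm below the rim. Outside diameter 56 mm, straight sides, 50 mm tall, inside diameter 50 mm, wall 3 mm, about 0.16 kg; z up its axis. It starts upright on the green carrying tray, its underside 4 mm above the bench.
- logger_center (a point): Centre (17 mm above the underside, on the axis) of a loose wireless temperature logger: upright white plastic drum, 44 mm in diameter and 34 mm tall, with an orange band near the foot, an orange ring and a small black display on top, about 0.09 kg; z up. It starts upright on the carrying tray, underside 4 mm above the bench.
- mesh_cover_center (a point): Centre (17 mm above underside) of a loose steel cup cover with a BLUE knob and rings of small dark holes (perforated): spigot 40 mm wide, 5 mm high, under a disc 62 mm wide, 3 mm thick, with a knob 16 mm wide on top (8 to 34 mm above underside). 0.07 kg. Starts spigot down, underside 4 mm above the bench. On a cup the spigot has 5 mm play all round and this point is 37 mm above the cup's centre.
- solid_cover_center (a point): Centre (17 mm above underside) of a loose steel cup cover with a RED knob and no holes (solid): spigot 40 mm wide, 5 mm high, under a disc 62 mm wide, 3 mm thick, with a knob 16 mm wide on top (8 to 34 mm above underside). 0.07 kg. Starts spigot down, underside 4 mm above the bench. It stays where it is.
- reagent_bottle: Amber reagent bottle with a blue cap and a pale label, 60 mm in diameter, 150 mm tall, standing upright on the bench beyond the trays; origin at the centre of its underside. Leave it alone.
- tape_roll: Beige roll of tape lying flat on the bench beyond the trays, 86 mm across with a 56 mm hole, 19 mm high; origin at the centre of its underside. Leave it alone.
There are look-alikes about, which are no part of the job. Leave any brown or turquoise look-alike of the part that bears pea_cup_center alone.

How it is judged (in metres and radians):
At the end, for the whole second after the job is handed in: Tray frame, 15 mm per axis: logger at centre; carrot, pea, berry cups 75 mm left, right, behind; all upright (0.1 rad) on its floor. Perforated cover fully down on the pea cup, level, within 8 mm of its axis. Solid cover, bottle, tape within 30 mm of their start. All released, at rest (x of logger_center in the frame of drying_tray between -0.015 and 0.015 m and y of logger_center in the frame of drying_tray between -0.015 and 0.015 m and z of logger_center in the frame of drying_tray between 0.015 and 0.025 m and angle between each of logger_center, carrot_cup_center, pea_cup_center, berry_cup_center, mesh_cover_center's own z axis and vertical below 0.1 rad and x of carrot_cup_center in the frame of drying_tray between -0.015 and 0.015 m and y of carrot_cup_center in the frame of drying_tray between 0.06 and 0.09 m and z of carrot_cup_center in the frame of drying_tray between 0.023 and 0.033 m and x of pea_cup_center in the frame of drying_tray between -0.015 and 0.015 m and y of pea_cup_center in the frame of drying_tray between -0.09 and -0.06 m and z of pea_cup_center in the frame of drying_tray between 0.023 and 0.033 m and x of berry_cup_center in the frame of drying_tray between 0.06 and 0.09 m and y of berry_cup_center in the frame of drying_tray between -0.015 and 0.015 m and z of berry_cup_center in the frame of drying_tray between 0.023 and 0.033 m and horizontal distance between mesh_cover_center and pea_cup_center below 0.008 m and z of mesh_cover_center in the frame of pea_cup_center between 0.033 and 0.0395 m and distance of each of solid_cover_center, reagent_bottle, tape_roll from where it was at the start of the episode below 0.03 m and linear speed of each of logger, carrot_cup, pea_cup, berry_cup, mesh_cover below 0.02 m/s); the robot touches nothing.
It fails at once if a cup is tipped by more than 30 degrees, so that its pieces would fall out (angle between any of carrot_cup_center, pea_cup_center, berry_cup_center's own z axis and vertical above 0.52 rad).
It fails at once if one of the five things is dropped (falls freely at more than 0.6 m/s, as from about 2 cm) ((contact force between logger and anything else below 0.02 N and linear speed of logger above 0.6 m/s) or (contact force between carrot_cup and anything else below 0.02 N and linear speed of carrot_cup above 0.6 m/s) or (contact force between pea_cup and anything else below 0.02 N and linear speed of pea_cup above 0.6 m/s) or (contact force between berry_cup and anything else below 0.02 N and linear speed of berry_cup above 0.6 m/s) or (contact force between mesh_cover and anything else below 0.02 N and linear speed of mesh_cover above 0.6 m/s)).
It fails at once if the solid cover, the bottle or the tape roll is shifted by more than 30 mm or the bottle is tipped (distance of any of solid_cover_center, reagent_bottle, tape_roll from where it was at the start of the episode above 0.03 m or angle between reagent_bottle's own z axis and vertical above 0.4 rad).
It also fails if it takes over 125 s, if anything falls off the work surface, if the arm or the gripper's body presses on something with over 40 N, if the wrist force passes 120 N, or if a joint passes its speed limit or range.

## Working session

There is one attempt and no reset: what is moved stays moved. The work goes in short steps, Python scripts to look and compute and a shell command to move; the robot and the scene stay as the last step left them, time stands still between calls to the robot, and variables do not carry over. Pictures are saved under pics/ and viewed, about 12 in all and at most 16, crops included, and the job is handed in when it is done.

```bash
mkdir -p pics
python3 - <<'E'
from bench import telemetry, snapshot, camera_params
import cv2,numpy as np
print(telemetry.sense())
for n in ("top","side"):
    p,d=snapshot(n); cv2.imwrite(f"pics/{n}0.png",p[:,:,::-1]); np.save(f"{n}0.npy",d)
    c=camera_params(n); print(n,np.round(c["K"],1).tolist(),np.round(c["extrinsics"],3).tolist())
E
```

```text
{'time': 0.0, 'joint_pos': array([ 7.13659509e+01,  7.51452001e+00,  8.53296598e+01,  3.19997902e-04,
        8.72600100e+01, -4.89649817e+00]), 'qd': array([ 3.45648538e-02,  6.48812346e-02, -4.34191759e-02, -6.63689108e-03,
       -1.40345557e-05,  1.08944096e-01]), 'joint_efforts': array([-1.76325306e-03, -5.69360447e+01, -5.00558996e+01, -3.14322706e-04,
        1.40367297e-02,  3.76076446e-05]), 'tool_pos': array([142.32269257, 582.3189188 , 230.24689825]), 'tcp_rot': array([-1.79896218e+02, -9.21166796e-03,  1.66262425e+02]), 'ft_force': array([-0.27126448,  0.17287574,  0.5813476 ]), 'wrist_torque': array([ 0.00871865,  0.00741653, -0.00186236]), 'finger_gap': 85.7053393145357}
top [[495.3, 0.0, 317.8], [0.0, 495.3, 200.0], [0.0, 0.0, 1.0]] [[-0.002, -0.986, 0.164, 375.715], [-1.0, 0.002, 0.002, 17.922], [-0.002, -0.164, -0.986, 1182.195], [0.0, 0.0, 0.0, 1.0]]
side [[396.5, 0.0, 316.8], [0.0, 396.5, 208.8], [0.0, 0.0, 1.0]] [[-0.882, -0.321, 0.344, 239.931], [-0.47, 0.604, -0.643, 616.198], [-0.001, -0.729, -0.684, 724.858], [0.0, 0.0, 0.0, 1.0]]
```

View pics/top0.png

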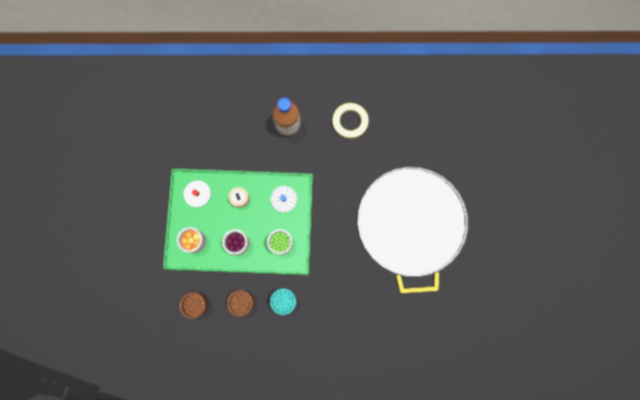

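View pics/side0.png

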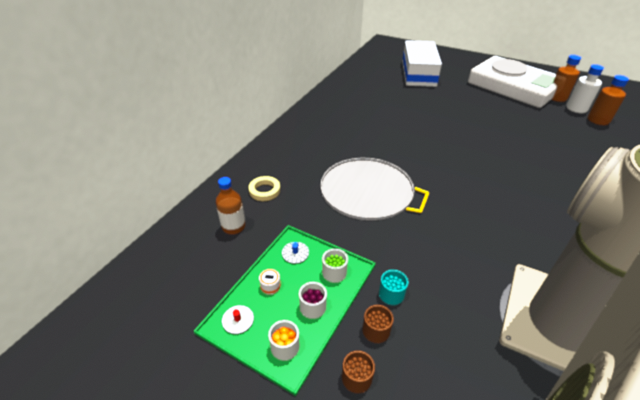

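The top view shows three cups in the near row: carrot (190,240), berry (235,242) and pea (279,241). The far row is solid cover (197,193), logger (238,197) and mesh cover (284,198). The drying tray is centred near (412,221) with its handle at (419,284). The brown and turquoise cups at row 303 are look-alikes.

```bash
cat > h.py <<'E'
import numpy as np, cv2
from bench import telemetry, snapshot, camera_params
def ray(c,uv,z):
    K,E=np.array(c["K"]),np.array(c["extrinsics"]); uv=np.atleast_2d(uv).astype(float)
    d=np.c_[(uv-K[:2,2])/np.diag(K)[:2],np.ones(len(uv))]@E[:3,:3].T
    return E[:3,3]+d*((z-E[2,3])/d[:,2])[:,None]
def cloud(c,d):
    K,E=np.array(c["K"]),np.array(c["extrinsics"]); v,u=np.mgrid[:d.shape[0],:d.shape[1]]
    P=np.stack([(u-K[0,2])/K[0,0]*d,(v-K[1,2])/K[1,1]*d,d],-1)@E[:3,:3].T+E[:3,3]; P[d==0]=np.nan; return P
def blob(hsv,lo,hi,box):
    m=cv2.inRange(hsv,np.array(lo),np.array(hi)); k=np.zeros_like(m); x0,y0,x1,y1=box; k[y0:y1,x0:x1]=m[y0:y1,x0:x1]
    n,l,s,ce=cv2.connectedComponentsWithStats(k)
    v,u=np.nonzero(k); return np.array([u.mean(),v.mean()]) if len(u) else None,len(u),k
E
python3 - <<'E'
from h import *
c=camera_params("top"); im=cv2.imread("pics/top0.png"); hsv=cv2.cvtColor(im,cv2.COLOR_BGR2HSV); P=cloud(c,np.load("top0.npy"))
for n,(u,v),zmin in [("carrot",(190,240),44),("berry",(235,242),44),("pea",(279,241),44),("logger",(238,197),30),("mesh",(284,198),7),("solid",(197,193),7)]:
    q=P[v-17:v+18,u-17:u+18].reshape(-1,3); q=q[q[:,2]>zmin]
    (x,y),r=cv2.minEnclosingCircle(q[:,:2].astype(np.float32)); print(n,len(q),"circ",round(x),round(y),"r",round(r,1),"mean",q.mean(0).round(),"zmax",q[:,2].max().round())
for n,lo,hi,box,z in [("carrot",(5,150,120),(25,255,255),(173,222,207,258),42),("berry",(120,40,0),(175,255,110),(220,227,250,257),42),("pea",(36,90,60),(50,255,255),(266,228,293,255),42),("blue",(105,120,60),(125,255,255),(270,185,298,212),32),("red",(0,120,60),(10,255,255),(185,182,208,204),32),("handle",(22,120,100),(35,255,255),(380,260,460,300),8)]:
    p,k,m=blob(hsv,lo,hi,box); print(n,k,p,None if p is None else ray(c,p,z).round(1))
# tray ellipse
m=(cv2.inRange(hsv,np.array((0,0,120)),np.array((180,60,255)))); k=np.zeros_like(m);k[150:290,340:490]=m[150:290,340:490]
ct=max(cv2.findContours(k,cv2.RETR_EXTERNAL,cv2.CHAIN_APPROX_NONE)[0],key=cv2.contourArea)
w=ray(c,ct[:,0,:],12)[:,:2].astype(np.float32); print("tray",cv2.minEnclosingCircle(w), cv2.fitEllipse(w))
print("heights tray floor",np.nanmedian(P[200:240,390:430,2]))
E
```

```text
carrot 190 circ 474 314 r 28.2 mean [474. 315.  51.] zmax 59.0
berry 203 circ 469 211 r 27.9 mean [468. 211.  51.] zmax 59.0
pea 144 circ 469 109 r 27.9 mean [469. 109.  52.] zmax 60.0
logger 274 circ 576 208 r 22.2 mean [575. 208.  39.] zmax 48.0
mesh 619 circ 579 101 r 54.0 mean [574. 103.  14.] zmax 43.0
solid 616 circ 591 311 r 55.8 mean [587. 311.  14.] zmax 43.0
carrot 181 [188.67955801 239.83977901] [[472.6 317.8  42. ]]
berry 146 [234.84246575 241.47260274] [[468.6 211.3  42. ]]
pea 287 [279.31707317 241.44599303] [[468.5 108.9  42. ]]
blue 17 [282.94117647 197.82352941] [[572.1 102.3  32. ]]
red 20 [194.95 192.25] [[585.8 310.3  32. ]]
handle 320 [418.25625  285.534375] [[ 367.7 -214.1    8. ]]
tray ((520.4600830078125, -204.19992065429688), 132.85891723632812) ((520.55615234375, -204.30368041992188), (261.92022705078125, 262.4715576171875), 75.44953155517578)
heights tray floor 3.4041962298772432
```

Measured sizes and heights match the given ones. The tray is centred at (520.5, -204) with a yaw of about 3.7°. Next I turn to yaw 180 and go above the logger at (575, 208).

```bash
python3 -m jog '[[[0,0,0,0,0,-0.0191,1],[0,0,0,0,0,-0.0191,1],[-0.86,-0.75,0,0,0,0,1],[-0.86,-0.75,0,0,0,0,1],[-0.86,-0.75,0,0,0,0,1],[-0.86,-0.75,0,0,0,0,1],[-0.86,-0.75,0,0,0,0,1],[-0.86,-0.75,0,0,0,0,1],[-0.86,-0.75,0,0,0,0,1],[-0.86,-0.75,0,0,0,0,1],[-0.86,-0.75,0,0,0,0,1],[-0.86,-0.75,0,0,0,0,1]]]' 30
python3 -m jog '[[[0,0,0,0,0,0,1],[0,0,0,0,0,0,1]]]'
python3 - <<'E'
from h import *
c=camera_params("wrist"); p,d=snapshot("wrist"); cv2.imwrite("pics/w1.png",p[:,:,::-1]); s=telemetry.sense()
print(s["time"],s["tool_pos"],s["tcp_rot"],s["joint_pos"].round(1)); print(np.round(c["K"],1).tolist(),np.round(c["extrinsics"],3).tolist())
E
```

```text
time: 1.6
tool_pos: [573.6, 206.4, 230.9]
tcp_rot: [-180.0, -0.0, -180.0]
ft_force: [0.4, 0.1, 0.1]
finger_gap: 85.3
time: 1.85
tool_pos: [572.2, 207.8, 230.6]
tcp_rot: [180.0, -0.1, 180.0]
ft_force: [0.2, 0.3, 0.1]
finger_gap: 85.5
1.9 [571.89636038 208.42282564 230.84837849] [ 1.79994245e+02 -6.01923197e-02 -1.79967325e+02] [ 15.2   8.9  83.8   0.   87.4 -74.8]
[[328.8, 0.0, 319.4], [0.0, 328.8, 195.1], [0.0, 0.0, 1.0]] [[0.0, 0.964, 0.265, 505.119], [1.0, -0.001, 0.0, 207.277], [0.0, 0.265, -0.964, 373.482], [0.0, 0.0, 0.0, 1.0]]
```

View pics/w1.png

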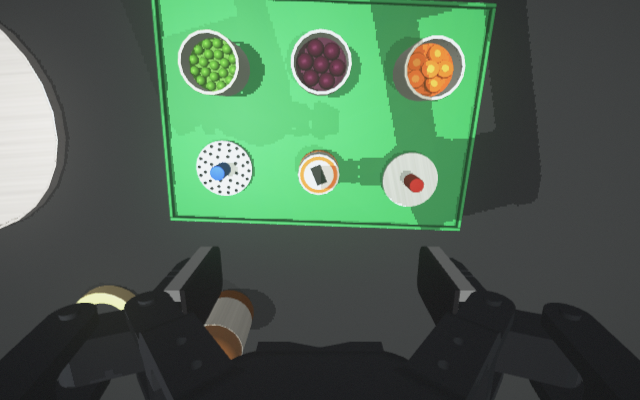

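The wrist view shows the logger at (319,174), mesh cover (223,168) and solid cover (411,180). The cups are pea (208,62), berry (321,62) and carrot (434,68). I'll check these positions against the top camera.

```bash
cat >> h.py <<'E'
def circ(P,u,v,w,zlo,zhi):
    q=P[max(v-w,0):v+w,max(u-w,0):u+w].reshape(-1,3); q=q[(q[:,2]>zlo)&(q[:,2]<zhi)]
    (x,y),r=cv2.minEnclosingCircle(q[:,:2].astype(np.float32)); return round(x,1),round(y,1),"r",round(r,1),"n",len(q),"mean",q.mean(0).round(1)
E
python3 - <<'E'
from h import *
c=camera_params("wrist"); p,d=snapshot("wrist"); P=cloud(c,d)
for n,u,v,w,a,b in [("pea",208,62,40,49,58),("berry",321,62,40,49,58),("carrot",434,68,40,49,58),("logger",319,174,30,34,42),("mesh disc",223,168,40,10,15),("mesh knob",219,173,20,35,42),("solid",411,180,40,10,15),("traywin",320,110,10,2,6)]: print(n,circ(P,u,v,w,a,b))
c=camera_params("top");P=cloud(c,np.load("top0.npy")); print("bottle", P[95:110,280:290,2].max(), P[95:110,280:290].reshape(-1,3).mean(0))
E
```

```text
pea (468.6, 106.6, 'r', 27.9, 'n', 819, 'mean', array([467.4, 105.5,  53.4]))
berry (468.2, 208.8, 'r', 27.9, 'n', 708, 'mean', array([465.8, 208.8,  53.9]))
carrot (473.1, 312.3, 'r', 28.4, 'n', 821, 'mean', array([472.2, 313.2,  53.5]))
logger (575.5, 206.4, 'r', 21.9, 'n', 1330, 'mean', array([574.7, 206.4,  38.5]))
mesh disc (574.0, 100.9, 'r', 31.2, 'n', 2123, 'mean', array([572.9, 101.7,  12.3]))
mesh knob (573.8, 101.2, 'r', 7.9, 'n', 180, 'mean', array([573.4, 101.6,  38.1]))
solid (587.4, 309.2, 'r', 31.3, 'n', 2060, 'mean', array([586. , 308.5,  12.3]))
traywin (510.1, 208.2, 'r', 14.4, 'n', 390, 'mean', array([510. , 208.1,   4.3]))
bottle nan [nan nan nan]
```

Both cameras agree to about 2 mm, and I'll use the wrist values for the picks. Next I descend on the logger and grip it.

```bash
python3 -m jog '[[[-0.07,-0.04,0.85,0,0,0,1],[0,0,0.9,0,0,0,1],[0,0,0.9,0,0,0,1],[0,0,0.9,0,0,0,1],[0,0,0.65,0,0,0,1],[0,0,0.3,0,0,0,1],[0,0,0,0,0,0,1],[0,0,0,0,0,0,0.2],[0,0,0,0,0,0,0.2],[0,0,0,0,0,0,0.2],[0,0,0,0,0,0,0.2],[0,0,0,0,0,0,0.2]]]' 30
```

```text
time: 3.45
tool_pos: [577.3, 206.3, 8.2]
tcp_rot: [180.0, 0.1, -180.0]
ft_force: [-0.9, 0.3, 5.6]
finger_gap: 43.3
```

```bash
python3 -m jog '[[[0,0,-0.4,0,0,0,0.2],[0,0,-0.9,0,0,0,0.2],[0,0,-0.9,0,0,0,0.2],[0.12,-0.6,-0.4,0,0,0,0.2],[0.13,-0.95,0,0,0,0,0.2],[0.13,-0.95,0,0,0,0,0.2],[0.13,-0.95,0,0,0,0,0.2],[0.13,-0.95,0,0,0,0,0.2],[0.13,-0.95,0,0,0,0,0.2],[0.13,-0.95,0,0,0,0,0.2],[0.13,-0.95,0,0,0,0,0.2],[0.13,-0.95,0,0,0,0,0.2]]]'
python3 -m jog '[[[0,0,0,0,0,0,0.2],[0,0,0,0,0,0,0.2],[0,0,0,0,0,0,0.2]]]'
python3 - <<'E'
from h import *
s=telemetry.sense(); c=camera_params("wrist"); p,d=snapshot("wrist"); cv2.imwrite("pics/w2.png",p[:,:,::-1]); np.save("w2.npy",d); np.save("w2E.npy",c["extrinsics"])
print(s["tool_pos"],s["tcp_rot"],s["joint_pos"].round(1),s["finger_gap"])
E
```

```text
time: 4.95
tool_pos: [518.0, -205.8, 137.9]
tcp_rot: [-180.0, 0.1, -180.0]
ft_force: [-0.6, 0.6, -0.4]
finger_gap: 43.0
time: 5.32
tool_pos: [518.4, -203.0, 136.7]
tcp_rot: [180.0, 0.0, -179.9]
ft_force: [-0.1, 0.1, -1.4]
finger_gap: 43.0
[ 518.40191356 -202.96584804  136.67381188] [ 1.79989794e+02  1.47931302e-02 -1.79914964e+02] [ -26.7    4.5   98.5    0.    77.  -116.8] 43.00715811291449
```

View pics/w2.png

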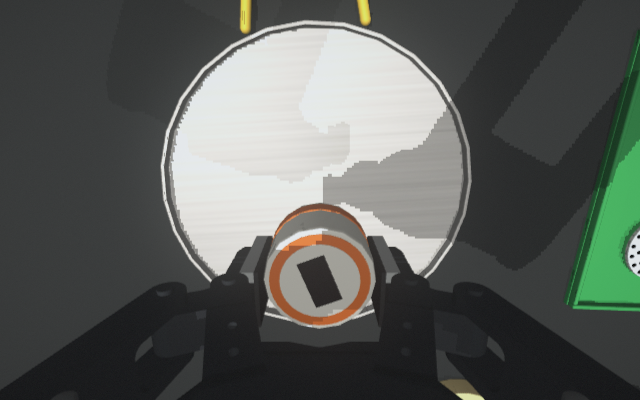

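The logger is held upright and centred in the gripper. Most of the tray rim is visible, so I can refine the tray centre and handle direction from the wrist camera.

Run:
```python
from h import *
from scipy.optimize import least_squares
c=camera_params("wrist"); c=dict(c); c["extrinsics"]=np.load("w2E.npy"); im=cv2.imread("pics/w2.png"); hsv=cv2.cvtColor(im,cv2.COLOR_BGR2HSV)
P=cloud(c,np.load("w2.npy")); X=P.reshape(-1,3); r=np.hypot(X[:,0]-520,X[:,1]+204)
m=(X[:,2]>9)&(X[:,2]<14)&(r>115)&(r<142)&(X[:,0]<580); q=X[m]
f=least_squares(lambda p:np.hypot(q[:,0]-p[0],q[:,1]-p[1])-p[2],[520,-204,128],loss="soft_l1"); print("rim",len(q),f.x.round(1),q[:,2].mean())
k=cv2.inRange(hsv,np.array((20,120,80)),np.array((35,255,255)));k[60:]=0;k[:, :200]=0
n,l,s,ce=cv2.connectedComponentsWithStats(k); print(s[1:,4],ce[1:].round(1))
g=ray(c,ce[1:],8)[:,:2]; print(g)
```

```text
rim 3595 [ 520.4 -206.3  127.2] 11.717465427759112
[363 270] [[245.1  15.5]
 [363.8  11.8]]
[[ 387.67457685 -258.86861625]
 [ 384.99393859 -170.62585887]]
```

```bash
python3 -m jog '[[[-0.05,-0.05,0.9,0,0,0,0.2],[0,0,0.9,0,0,0,0.2],[0,0,0.5,0,0,0,0.2],[0,0,0.22,0,0,0,0.2],[0,0,0.08,0,0,0,0.2],[0,0,0.02,0,0,0,0.2],[0,0,0,0,0,0,0.2],[0,0,0,0,0,0,0.8],[0,0,0,0,0,0,0.8],[0,0,0,0,0,0,0.8],[0,0,-0.3,0,0,0,0.9],[0,0,-0.7,0,0,0,0.9]]]'
python3 - <<'E'
from h import *
c=camera_params("top"); p,d=snapshot("top"); P=cloud(c,d)
print(circ(P,412,221,40,28,60), telemetry.sense()["tool_pos"])
cv2.imwrite("pics/t1.png",p[150:290,340:490,::-1].repeat(3,0).repeat(3,1))
E
```

```text
time: 6.88
tool_pos: [519.2, -205.9, 54.8]
tcp_rot: [179.9, -0.2, -180.0]
ft_force: [0.1, 0.0, -0.9]
finger_gap: 76.4
(502.9, -215.3, 'r', 1.4, 'n', 3, 'mean', array([ 503.2, -215.1,   39.3])) [ 523.01348817 -207.75422442   61.47860522]
```

```bash
python3 -m jog '[[[0,0,-0.9,0,0,0,1],[0,0.3,-0.6,0,0,0,1],[0.12,1,0,0,0,0,1],[0.13,1,0,0,0,0,1],[0.13,1,0,0,0,0,1],[0.13,1,0,0,0,0,1],[0.13,1,0,0,0,0,1],[0.13,1,0,0,0,0,1],[0.13,1,0,0,0,0,1],[0.13,1,0,0,0,0,1],[0,0,0,0,0,0,1],[0,0,0,0,0,0,1]]]'
python3 - <<'E'
from h import *
c=camera_params("top"); p,d=snapshot("top"); P=cloud(c,d)
print("logger top cam (tray 520.5,-204)",circ(P,412,218,25,28,60)); c=camera_params("wrist"); p,d=snapshot("wrist"); cv2.imwrite("pics/w3.png",p[:,:,::-1])
P=cloud(c,d); v,u=np.nonzero((np.abs(P[:,:,2]-54)<4)&(np.hypot(P[:,:,0]-468,P[:,:,1]-209)<45)); q=P[v,u]; print("berry",cv2.minEnclosingCircle(q[:,:2].astype(np.float32)),len(q))
S=[telemetry.sense()["tool_pos"]]; print(S)
E
```

```text
time: 8.43
tool_pos: [469.2, 208.3, 130.9]
tcp_rot: [-180.0, 0.0, -179.9]
ft_force: [1.1, 0.8, -0.3]
finger_gap: 85.4
logger top cam (tray 520.5,-204) (520.5, -204.3, 'r', 22.1, 'n', 281, 'mean', array([ 520.1, -203.7,   37.4]))
berry ((467.91790771484375, 208.709228515625), 27.859601974487305) 1146
[array([469.42019097, 207.42928761, 130.63888362])]
```

The logger is centred on the tray according to the top camera, at (520.5, -204.3). Next is the berry cup.

```bash
python3 -m jog '[[[0,0.02,0.9,0,0,0,1],[0,0,0.9,0,0,0,1],[0,0,0.4,0,0,0,1],[0,0,0.16,0,0,0,1],[0,0,0,0,0,0,0.3],[0,0,0,0,0,0,0.3],[0,0,0,0,0,0,0.3],[0,0,0,0,0,0,0.3],[0,0,0,0,0,0,0.3]]]' 40
python3 -m jog '[[[0,0,-0.3,0,0,0,0.3],[0,0,-0.7,0,0,0,0.3],[0,0,-0.7,0,0,0,0.3],[0,0,-0.3,0,0,0,0.3],[-0.1,-0.5,0,0,0,0,0.3],[-0.4,-0.9,0,0,0,0,0.3],[-0.4,-0.9,0,0,0,0,0.3],[-0.4,-0.9,0,0,0,0,0.3],[-0.4,-0.9,0,0,0,0,0.3],[-0.4,-0.9,0,0,0,0,0.3],[-0.3,-0.9,0,0,0,0,0.3],[-0.14,-0.9,0,0,0,0,0.3]]]'
```

```text
time: 9.65
tool_pos: [470.4, 209.6, 13.9]
tcp_rot: [180.0, 0.2, -180.0]
ft_force: [0.7, -2.3, 7.3]
finger_gap: 54.5
time: 11.15
tool_pos: [596.1, -131.8, 111.5]
tcp_rot: [180.0, -0.1, -180.0]
ft_force: [0.5, -0.2, -1.5]
finger_gap: 54.4
```

```bash
python3 -m jog '[[[0,-0.9,0,0,0,0,0.3],[0,-0.5,0,0,0,0,0.3],[0,0,0.5,0,0,0,0.3],[0,0,0.8,0,0,0,0.3],[0,0,0.5,0,0,0,0.3],[0,0,0.15,0,0,0,0.3],[0,0,0.06,0,0,0,0.3],[0,0,0,0,0,0,0.3],[0,0,0,0,0,0,0.3]]]'
python3 -m jog '[[[0,0,0,0,0,0,0.8],[0,0,0,0,0,0,0.85],[0,0,0,0,0,0,0.85],[0,0,-0.3,0,0,0,0.85],[0,0,-0.9,0,0,0,0.85],[0,0,-0.9,0,0,0,1]]]'
```

```text
time: 12.28
tool_pos: [596.6, -200.3, 13.0]
tcp_rot: [180.0, 0.0, -180.0]
ft_force: [-3.5, 2.2, 6.5]
finger_gap: 54.0
time: 13.02
tool_pos: [596.0, -200.5, 118.7]
tcp_rot: [180.0, -0.0, -180.0]
ft_force: [1.6, -0.1, 0.7]
finger_gap: 85.2
```

```bash
python3 -m jog '[[[0,0,-0.2,0,0,0.0278,1],[0,0,0,0,0,0.0278,1],[0,0,0,0,0,0.0278,1],[0,0,0,0,0,0.0278,1],[0,0,0,0,0,0.0278,1],[0,0,0,0,0,0.0278,1],[0,0,0,0,0,0.0278,1],[0,0,0,0,0,0.0278,1],[0,0,0,0,0,0.0276,1],[0,0,0,0,0,0,1]]]'
python3 - <<'E'
from h import *
c=camera_params("top"); p,d=snapshot("top"); P=cloud(c,d); s=telemetry.sense(); print(s["joint_pos"].round(1),s["tool_pos"],s["tcp_rot"])
E
```

```text
time: 14.28
tool_pos: [596.5, -200.7, 128.0]
tcp_rot: [179.9, 0.0, 90.1]
ft_force: [-0.2, -0.4, -0.3]
finger_gap: 85.6
[-23.3  15.7  86.8  -0.   77.3 -23.5] [ 596.41284515 -200.69199557  127.75379181] [1.79947884e+02 2.36232294e-02 9.02343229e+01]
```

```bash
python3 -m jog '[[[0.7,-0.1,0,0,0,0,1],[0.96,-0.24,0,0,0,0,1],[0.96,-0.24,0,0,0,0,1],[0.96,-0.24,0,0,0,0,1],[0.96,-0.24,0,0,0,0,1],[0.96,-0.24,0,0,0,0,1],[0.96,-0.24,0,0,0,0,1],[0.96,-0.24,0,0,0,0,1],[0.96,-0.24,0,0,0,0,1],[0.96,-0.24,0,0,0,0,1],[0.93,-0.19,0,0,0,0,1],[0,0,0,0,0,0,1]]]'
python3 - <<'E'
from h import *
c=camera_params("top"); p,d=snapshot("top"); P=cloud(c,d); print("berry top cam, want 595.3,-199.2",circ(P,412,190,15,46,60)); print("logger",circ(P,412,218,20,30,43))
s=[telemetry.sense()]; c=camera_params("wrist"); p,d=snapshot("wrist"); P=cloud(c,d); cv2.imwrite("pics/w4.png",p[:,:,::-1])
q=P[(np.abs(P[:,:,2]-54)<4)&(np.hypot(P[:,:,0]-473,P[:,:,1]-312)<45)]; print("carrot",cv2.minEnclosingCircle(q[:,:2].astype(np.float32)),len(q)); print(s[0]["tool_pos"],s[0]["tcp_rot"],s[0]["joint_pos"].round(1))
E
```

```text
time: 15.82
tool_pos: [472.6, 315.9, 127.4]
tcp_rot: [180.0, -0.1, 90.5]
ft_force: [0.1, 0.0, 0.9]
finger_gap: 85.5
berry top cam, want 595.3,-199.2 (594.4, -198.4, 'r', 28.6, 'n', 129, 'mean', array([ 594.9, -198.7,   51.8]))
logger (535.6, -196.8, 'r', 38.3, 'n', 291, 'mean', array([ 522.3, -203.2,   37.1]))
carrot ((473.3143005371094, 311.9939880371094), 27.969120025634766) 1190
[473.07425685 314.2116526  127.14620891] [ 1.79979917e+02 -3.82634395e-03  9.03713436e+01] [28.4  6.7 97.2 -0.  76.1 28.1]
```

View pics/w4.png

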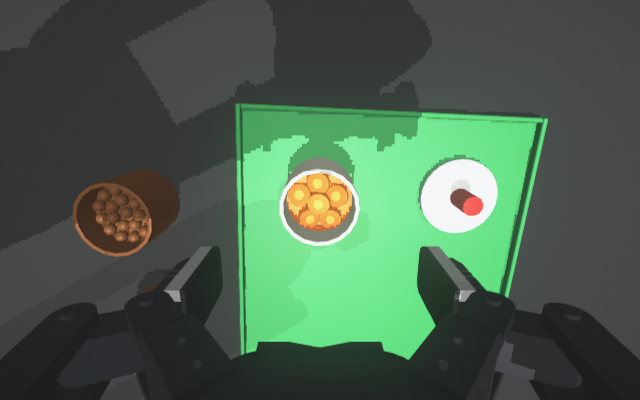

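The wrist view shows the carrot cup between the jaws at (319,207), with a clear gap to the brown look-alike and the solid cover. I grasp it.

```bash
python3 -m jog '[[[-0.04,0,0.9,0,0,0,1],[0,0,0.8,0,0,0,1],[0,0,0.4,0,0,0,1],[0,0,0.18,0,0,0,1],[0,0,0,0,0,0,0.3],[0,0,0,0,0,0,0.3],[0,0,0,0,0,0,0.3],[0,0,0,0,0,0,0.3],[0,0,0,0,0,0,0.3]]]' 40
python3 -m jog '[[[0,0,-0.3,0,0,0,0.3],[0,0,-0.7,0,0,0,0.3],[0,0,-0.7,0,0,0,0.3],[-0.3,0,-0.3,0,0,0,0.3],[-0.95,0.1,0,0,0,0,0.3],[-0.95,0.1,0,0,0,0,0.3],[-0.95,0.1,0,0,0,0,0.3],[-0.95,0.1,0,0,0,0,0.3],[-0.95,0.1,0,0,0,0,0.3],[-0.95,0.1,0,0,0,0,0.3],[-0.95,0.1,0,0,0,0,0.3],[-0.95,0.1,0,0,0,0,0.3]]]'
python3 -m jog '[[[-0.7,0.05,0,0,0,0,0.3],[-0.26,0,0,0,0,0,0.3],[0,0,0,0,0,0,0.3]]]'
python3 - <<'E'
from h import *
s=telemetry.sense();c=camera_params("wrist"); p,d=snapshot("wrist"); cv2.imwrite("pics/w5.png",p[:,:,::-1]); print(s["tool_pos"],s["tcp_rot"])
E
```

```text
time: 17.05
tool_pos: [474.9, 311.6, 14.7]
tcp_rot: [179.8, -0.1, 90.0]
ft_force: [-1.2, -1.5, 6.5]
finger_gap: 55.9
time: 18.55
tool_pos: [512.5, -86.2, 112.3]
tcp_rot: [-179.9, -0.0, 90.0]
ft_force: [1.0, 0.3, -1.4]
finger_gap: 56.5
time: 18.92
tool_pos: [515.3, -132.6, 112.3]
tcp_rot: [-179.9, -0.0, 89.9]
ft_force: [-1.0, -1.2, -2.4]
finger_gap: 55.8
[ 515.32789449 -132.58612084  112.31717079] [-1.79941812e+02 -2.81121779e-02  8.99186447e+01]
```

View pics/w5.png

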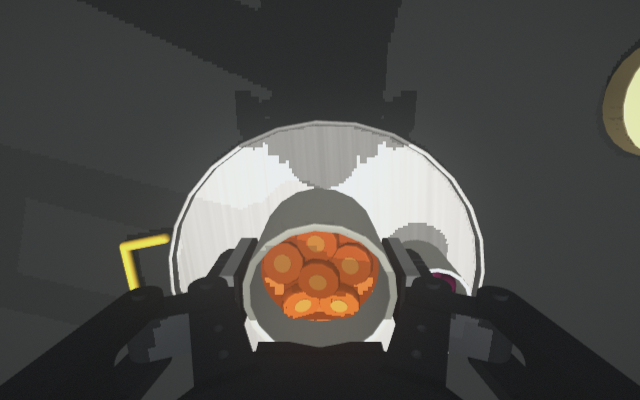

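The carrot cup is held upright above the left side of the tray, with the berry cup visible at (445,280). I lower it.

```bash
python3 -m jog '[[[0,0,0.5,0,0,0,0.3],[0,0,0.8,0,0,0,0.3],[0,0,0.5,0,0,0,0.3],[0,0,0.15,0,0,0,0.3],[0,0,0.06,0,0,0,0.3],[0,0,0,0,0,0,0.3],[0,0,0,0,0,0,0.3]]]'
python3 -m jog '[[[0,0,0,0,0,0,0.8],[0,0,0,0,0,0,0.85],[0,0,0,0,0,0,0.85],[0,0,-0.3,0,0,0,0.85],[0,0,-0.9,0,0,0,0.85],[0,0,-0.9,0,0,0,1]]]'
python3 -m jog '[[[0.6,-0.1,0,0,0,0,1],[0.95,-0.2,0,0,0,0,1],[0.95,-0.2,0,0,0,0,1],[0.95,-0.2,0,0,0,0,1],[0.95,-0.2,0,0,0,0,1],[0.38,-0.05,0,0,0,0,1],[0,0,0,0,0,0,1],[0,0,0,0,0,0,1]]]'
python3 - <<'E'
from h import *
c=camera_params("top"); p,d=snapshot("top"); P=cloud(c,d)
def f(C,z,cen,w=40,t=5):
    q=P[(np.abs(P[:,:,2]-z)<t)&(np.hypot(P[:,:,0]-cen[0],P[:,:,1]-cen[1])<w)]; (x,y),r=cv2.minEnclosingCircle(q[:,:2].astype(np.float32)); print(C,round(x,1),round(y,1),round(r,1),len(q))
f("carrot want 515.6,-129.2",53,(515,-129)); f("logger",37,(520,-204),26)
s=telemetry.sense(); c=camera_params("wrist"); p,d=snapshot("wrist"); P=cloud(c,d); f("pea",54,(468,107)); print(s["tool_pos"],s["tcp_rot"])
E
```

```text
time: 19.85
tool_pos: [517.0, -131.4, 13.7]
tcp_rot: [179.9, -0.0, 90.1]
ft_force: [-3.9, 3.3, 7.1]
finger_gap: 55.7
time: 20.6
tool_pos: [515.9, -132.0, 119.2]
tcp_rot: [-180.0, -0.0, 90.0]
ft_force: [1.0, 0.4, 0.6]
finger_gap: 85.6
time: 21.6
tool_pos: [468.9, 106.4, 117.9]
tcp_rot: [180.0, 0.0, 90.0]
ft_force: [0.8, 0.1, -0.4]
finger_gap: 85.3
carrot want 515.6,-129.2 517.8 -127.9 28.0 107
logger 521.0 -204.4 22.0 270
pea 468.1 106.1 28.0 1370
[468.95529123 106.13723695 117.7638059 ] [1.79964622e+02 1.38971298e-02 8.99724990e+01]
```

The carrot cup is within about 2 mm of its target. The pea cup is next, and the tool is already aligned over it.

```bash
python3 -m jog '[[[0,-0.01,0.9,0,0,0,1],[0,0,0.7,0,0,0,1],[0,0,0.35,0,0,0,1],[0,0,0.15,0,0,0,1],[0,0,0,0,0,0,0.3],[0,0,0,0,0,0,0.3],[0,0,0,0,0,0,0.3],[0,0,0,0,0,0,0.3],[0,0,0,0,0,0,0.3]]]' 40
python3 -m jog '[[[0,0,-0.3,0,0,0,0.3],[0,0,-0.7,0,0,0,0.3],[0,0,-0.7,0,0,0,0.3],[-0.3,0,-0.3,0,0,0,0.3],[-0.95,0.16,0,0,0,0,0.3],[-0.95,0.16,0,0,0,0,0.3],[-0.95,0.16,0,0,0,0,0.3],[-0.95,0.16,0,0,0,0,0.3],[-0.95,0.16,0,0,0,0,0.3],[-0.95,0.16,0,0,0,0,0.3],[-0.95,0.16,0,0,0,0,0.3],[-0.79,0.02,0,0,0,0,0.3]]]'
python3 -m jog '[[[0,0,0,0,0,0,0.3],[0,0,0.5,0,0,0,0.3],[0,0,0.8,0,0,0,0.3],[0,0,0.5,0,0,0,0.3],[0,0,0.15,0,0,0,0.3],[0,0,0.06,0,0,0,0.3],[0,0,0,0,0,0,0.3],[0,0,0,0,0,0,0.3]]]'
```

```text
time: 22.82
tool_pos: [469.5, 107.1, 13.9]
tcp_rot: [179.8, -0.0, 90.0]
ft_force: [-1.1, -0.8, 7.0]
finger_gap: 56.2
time: 24.32
tool_pos: [524.2, -282.6, 111.6]
tcp_rot: [-179.9, -0.0, 90.0]
ft_force: [-0.1, 0.9, -2.1]
finger_gap: 55.9
time: 25.32
tool_pos: [525.3, -280.1, 12.9]
tcp_rot: [180.0, 0.0, 90.0]
ft_force: [-4.7, 2.3, 6.9]
finger_gap: 56.1
```

```bash
python3 -m jog '[[[0,0,0,0,0,0,0.8],[0,0,0,0,0,0,0.85],[0,0,0,0,0,0,0.85],[0,0,-0.3,0,0,0,0.85],[0,0,-0.9,0,0,0,0.85],[0,0,-0.9,0,0,0,0.9],[0,0,-0.7,0,0,0,0.9],[0,0,0,0,0,0,1]]]'
python3 - <<'E'
from h import *
c=camera_params("wrist"); s=telemetry.sense(); p,d=snapshot("wrist"); cv2.imwrite("pics/w6.png",p[:,:,::-1]); P=cloud(c,d); print(s["tool_pos"],s["tcp_rot"])
q=P[(np.abs(P[:,:,2]-53)<4)&(np.hypot(P[:,:,0]-525,P[:,:,1]+281)<42)]; print("pea",cv2.minEnclosingCircle(q[:,:2].astype(np.float32)),len(q))
E
```

```text
time: 26.32
tool_pos: [527.7, -281.7, 157.5]
tcp_rot: [179.6, 0.3, 90.0]
ft_force: [0.6, 0.0, -0.5]
finger_gap: 85.5
[ 527.67261341 -281.69836027  157.52422177] [179.58433042   0.27071256  90.01114843]
pea ((525.6045532226562, -281.0207824707031), 27.986942291259766) 934
```

View pics/w6.png

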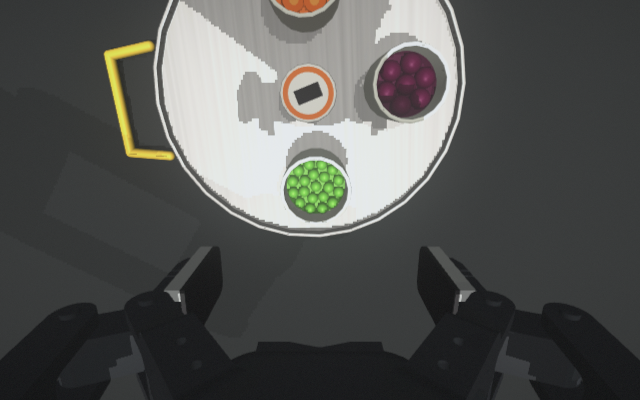

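```bash
python3 -m jog '[[[0.6,0.07,0,0,0,0,1],[0.95,0.12,0,0,0,0,1],[0.95,0.12,0,0,0,0,1],[0.95,0.12,0,0,0,0,1],[0.95,0.12,0,0,0,0,1],[0.95,0.12,0,0,0,0,0.7],[0.95,0.12,0,0,0,0,0.6],[0.95,0.12,0,0,0,0,0.6],[0.4,0.06,0,0,0,0,0.6],[0,0,0,0,0,0,0.6],[0,0,0,0,0,0,0.6]]]'
python3 - <<'E'
from h import *
c=camera_params("top"); p,d=snapshot("top"); P=cloud(c,d)
def f(C,z,cen,w=40,t=5):
    q=P[(np.abs(P[:,:,2]-z)<t)&(np.hypot(P[:,:,0]-cen[0],P[:,:,1]-cen[1])<w)]; (x,y),r=cv2.minEnclosingCircle(q[:,:2].astype(np.float32)); print(C,round(x,1),round(y,1),round(r,1),len(q))
f("pea want 525.4,-278.8",53,(525,-279)); f("logger",37,(520,-204),26); f("carrot",53,(515,-129)); f("berry",53,(595,-199))
s=telemetry.sense(); c=camera_params("wrist"); p,d=snapshot("wrist"); P=cloud(c,d); f("mesh disc",12,(574,101),40,3);f("knob",38,(574,101),20,3); print(s["tool_pos"],s["tcp_rot"],s["finger_gap"])
E
```

```text
time: 27.75
tool_pos: [573.3, 101.3, 151.2]
tcp_rot: [-179.9, 0.0, 90.0]
ft_force: [-0.1, -0.7, 0.5]
finger_gap: 51.4
pea want 525.4,-278.8 526.2 -278.3 28.4 117
logger 520.7 -204.2 21.8 267
carrot 518.0 -127.6 28.1 108
berry 595.6 -197.8 28.5 109
mesh disc 573.6 100.4 31.1 3396
knob 573.6 100.5 7.9 288
[573.39374746 101.08567365 151.41683784] [-1.79959019e+02  3.17676375e-02  8.99439041e+01] 51.155677668665746
```

The wrist view shows all four things placed. The handle's bar runs from (108,53) to (130,152) and looks more rotated than I estimated, so I'll recheck the tray yaw from the handle corners.

Run:
```python
from h import *
c=dict(camera_params("wrist")); E0=np.array(c["extrinsics"]); s=telemetry.sense()["tool_pos"]
im=cv2.imread("pics/w6.png"); hsv=cv2.cvtColor(im,cv2.COLOR_BGR2HSV); m=cv2.inRange(hsv,np.array((22,150,80)),np.array((34,255,255))); m[:,200:]=0; m[200:]=0
E=E0.copy(); E[:3,3]+=np.array([525.9,-281.2,157.3])-s; c["extrinsics"]=E
v,u=np.nonzero(m); g=ray(c,np.c_[u,v],8)[:,:2]; print("centroid",g.mean(0))
i=cv2.imread("pics/top0.png"); h2=cv2.cvtColor(i,cv2.COLOR_BGR2HSV); ct=camera_params("top"); m2=cv2.inRange(h2,np.array((22,120,80)),np.array((35,255,255))); m2[:, :380]=0; m2[:260]=0; m2[310:]=0
v2,u2=np.nonzero(m2); g2=ray(ct,np.c_[u2,v2],8)[:,:2]
for n,g,cen in (("wrist",g,(520.4,-206)),("top",g2,(520.5,-204))):
    box=cv2.minAreaRect(g.astype(np.float32)); d=np.array(cen)-np.array(g.mean(0)); db=np.array(cen)-np.array(box[0])
    print(n,np.round(box[0],1),np.round(box[1],1),round(box[2],1),"yaw centroid",np.degrees(np.arctan2(d[1],d[0])).round(2),"yaw box",np.degrees(np.arctan2(db[1],db[0])).round(2),"r",np.hypot(*db).round(1))
```

```text
centroid [ 363.79181652 -210.70773646]
wrist [ 371.8 -214. ] [41.9 97.4] 3.5 yaw centroid 1.72 yaw box 3.07 r 148.8
top [ 374.5 -213.2] [42.2 99.3] 4.1 yaw centroid 3.77 yaw box 3.59 r 146.3
```

Yaw is confirmed at about 3.5–4°. Next I grasp the cover knob.

```bash
python3 -m jog '[[[-0.01,0.01,0.9,0,0,0,0.6],[0,0,0.9,0,0,0,0.5],[0,0,0.6,0,0,0,0.5],[0,0,0.25,0,0,0,0.5],[0,0,0.08,0,0,0,0.5],[0,0,0,0,0,0,0.5],[0,0,0,0,0,0,0],[0,0,0,0,0,0,0],[0,0,0,0,0,0,0],[0,0,0,0,0,0,0],[0,0,0,0,0,0,0],[0,0,0,0,0,0,0]]]' 40
python3 -m jog '[[[0,0,-0.2,0,0,0,0],[0,0,-0.8,0,0,0,0],[0,0,-0.9,0,0,0,0],[0,0,-0.6,0,0,0,0],[0,0,0,0,0,0,0],[0,0,0,0,0,0,0]]]'
python3 - <<'E'
from h import *
s=telemetry.sense();c=camera_params("wrist"); p,d=snapshot("wrist"); cv2.imwrite("pics/w7.png",p[:,:,::-1]); print(s["tool_pos"],s["tcp_rot"],s["finger_gap"])
E
```

```text
time: 29.35
tool_pos: [575.2, 102.0, 16.8]
tcp_rot: [179.9, -0.0, 90.0]
ft_force: [-1.4, -0.6, 6.4]
finger_gap: 14.3
time: 30.1
tool_pos: [573.4, 101.9, 139.4]
tcp_rot: [-179.9, 0.0, 90.0]
ft_force: [0.2, 0.8, -1.3]
finger_gap: 14.5
[573.44645437 101.91275486 139.39992494] [-1.79931434e+02  5.57685148e-03  9.00165541e+01] 14.478216405929627
```

View pics/w7.png

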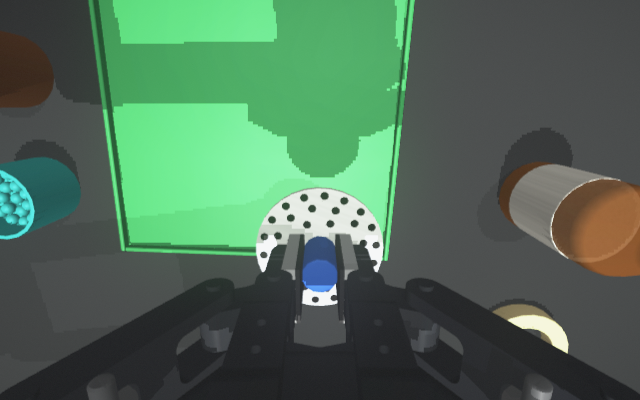

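The cover is held level by its knob at (320,262). I go slightly past the pea cup first, so the cup stays visible for a fresh measurement.

```bash
python3 -m jog '[[[-0.61,-0.06,0,0,0,0,0],[-0.9,-0.1,0,0,0,0,0],[-0.9,-0.1,0,0,0,0,0],[-0.9,-0.1,0,0,0,0,0],[-0.9,-0.1,0,0,0,0,0],[-0.9,-0.1,0,0,0,0,0],[-0.9,-0.1,0,0,0,0,0],[-0.9,-0.1,0,0,0,0,0],[-0.9,-0.1,0,0,0,0,0],[-0.8,-0.1,0,0,0,0,0],[0,0,0,0,0,0,0],[0,0,0,0,0,0,0]]]'
python3 -m jog '[[[0,0,0,0,0,0,0],[0,0,0,0,0,0,0]]]'
python3 - <<'E'
from h import *
for i in range(3):
    s=telemetry.sense();c=camera_params("wrist"); p,d=snapshot("wrist"); P=cloud(c,d); E=np.array(c["extrinsics"])
    q=P[(np.abs(P[:,:,2]-53)<4)&(np.hypot(P[:,:,0]-525,P[:,:,1]+281)<42)]; pea=cv2.minEnclosingCircle(q[:,:2].astype(np.float32))
    m=(np.abs(P[:,:,2]-138)<5)&(np.hypot(P[:,:,0]-525,P[:,:,1]+330)<45); q=P[m]; cov=cv2.minEnclosingCircle(q[:,:2].astype(np.float32))
    print("pea",np.round(pea[0],1),round(pea[1],1),"cover",np.round(cov[0],1),round(cov[1],1),len(q),q[:,2].mean().round(1),"tcp",s["tool_pos"].round(1),s["tcp_rot"].round(2),E[:3,3].round(1))
cv2.imwrite("pics/w8.png",p[:,:,::-1])
E
```

```text
time: 31.65
tool_pos: [525.4, -327.7, 138.5]
tcp_rot: [-179.9, -0.1, 90.0]
ft_force: [0.5, -0.4, -1.3]
finger_gap: 14.8
time: 31.9
tool_pos: [526.4, -327.5, 140.1]
tcp_rot: [-180.0, -0.0, 90.1]
ft_force: [0.5, -0.2, 0.2]
finger_gap: 14.4
pea [ 525.7 -280.9] 27.9 cover [ 526.5 -329.1] 31.3 6352 135.7 tcp [ 526.4 -327.5  140.1] [-1.7999e+02 -2.0000e-02  9.0090e+01] [ 526.6 -260.6  283. ]
pea [ 525.6 -281. ] 27.9 cover [ 526.7 -329.5] 31.6 6346 135.8 tcp [ 526.5 -327.7  140.3] [180.    -0.    90.08] [ 526.6 -260.8  283.1]
pea [ 525.6 -281. ] 27.9 cover [ 526.8 -329.6] 31.4 6347 135.9 tcp [ 526.4 -327.9  140.3] [180.     0.    90.07] [ 526.6 -260.9  283.2]
```

View pics/w8.png

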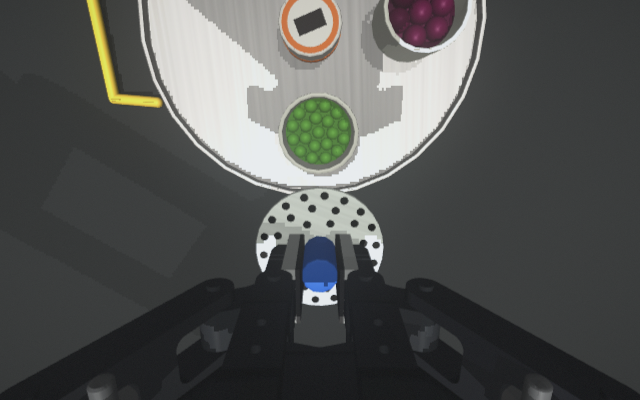

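The pea cup is at (319,133) in the image and the held cover at (320,247). The measured shift is dx −1.1, dy +48.5 mm. I move over, then lower.

```bash
python3 -m jog '[[[0.5,-0.02,0,0,0,0,0],[0.47,0,0,0,0,0,0],[0,0,0,0,0,0,0],[0,0,0.5,0,0,0,0],[0,0,0.5,0,0,0,0],[0,0,0.3,0,0,0,0],[0,0,0.12,0,0,0,0],[0,0,0.06,0,0,0,0],[0,0,0,0,0,0,0],[0,0,0,0,0,0,0]]]'
python3 -m jog '[[[0,0,0.05,0,0,0,0],[0,0,0.05,0,0,0,0],[0,0,0.03,0,0,0,0],[0,0,0,0,0,0,0]]]'
```

```text
time: 33.3
tool_pos: [525.7, -280.4, 67.2]
tcp_rot: [179.9, 0.0, 90.0]
ft_force: [-0.3, -0.2, -1.1]
finger_gap: 14.3
time: 33.8
tool_pos: [525.4, -280.2, 60.8]
tcp_rot: [180.0, 0.0, 90.0]
ft_force: [-3.6, 2.0, 6.7]
finger_gap: 14.2
```

Contact came at 6.7 N and the expected height. I release, retreat and check.

```bash
python3 -m jog '[[[0,0,0,0,0,0,0.25],[0,0,0,0,0,0,0.4],[0,0,0,0,0,0,0.5],[0,0,0,0,0,0,0.5],[0,0,-0.4,0,0,0,0.5],[0,0,-0.8,0,0,0,0.5],[-0.4,0,-0.8,0,0,0,0.5],[-0.8,0,-0.2,0,0,0,0.5],[0,0,0,0,0,0,0.5],[0,0,0,0,0,0,0.5],[0,0,0,0,0,0,0.5]]]'
python3 - <<'E'
from h import *
s=telemetry.sense();c=camera_params("wrist"); p,d=snapshot("wrist"); P=cloud(c,d); cv2.imwrite("pics/w9.png",p[:,:,::-1]); print(s["tool_pos"])
q=P[(np.abs(P[:,:,2]-56)<5)&(np.hypot(P[:,:,0]-525.6,P[:,:,1]+281)<38)]; print("disc",cv2.minEnclosingCircle(q[:,:2].astype(np.float32)),q[:,2].mean(),len(q))
A=np.c_[q[:,:2]-q[:,:2].mean(0),np.ones(len(q))]; print("plane slope",np.linalg.lstsq(A,q[:,2],rcond=None)[0].round(3))
q=P[(np.abs(P[:,:,2]-82)<4)&(np.hypot(P[:,:,0]-525.6,P[:,:,1]+281)<20)]; print("knob",cv2.minEnclosingCircle(q[:,:2].astype(np.float32)),q[:,2].mean(),len(q))
E
```

```text
time: 35.17
tool_pos: [525.0, -339.0, 169.4]
tcp_rot: [-180.0, -0.1, 90.1]
ft_force: [0.3, 0.0, -0.2]
finger_gap: 42.9
[ 524.96709036 -339.04090805  169.38189831]
disc ((525.6478271484375, -281.98651123046875), 31.054861068725586) 56.31742687266523 4921
plane slope [-2.0000e-03  0.0000e+00  5.6317e+01]
knob ((525.6253662109375, -281.91802978515625), 7.854194641113281) 82.17352127763569 412
```

View pics/w9.png

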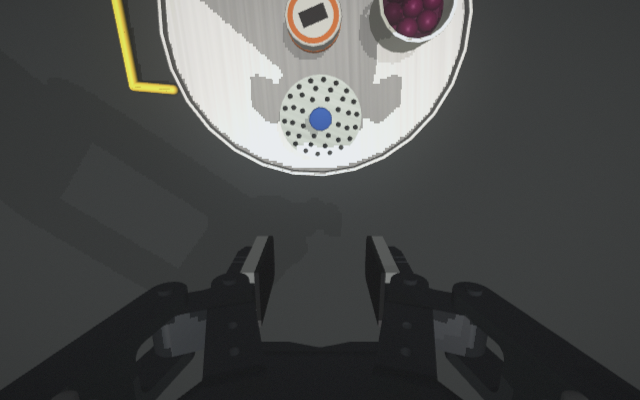

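The cover is level, its disc top at z 56.3 (56 expected) and about 1 mm off the cup's axis. One last check with the top camera before handing in.

```bash
python3 -m jog '[[[-1,0,-0.5,0,0,0,0.5],[-1,0,-0.5,0,0,0,0.5],[-0.5,0,0,0,0,0,0.5],[0,0,0,0,0,0,0.5],[0,0,0,0,0,0,0.5]]]'
python3 - <<'E'
from h import *
c=camera_params("top"); p,d=snapshot("top"); P=cloud(c,d); cv2.imwrite("pics/t2.png",p[:,:,::-1]); a=np.radians(3.7); R=np.array([[np.cos(a),np.sin(a)],[-np.sin(a),np.cos(a)]])
for C,z,cen,w in [("logger",37,(520,-204),26),("carrot",53,(515,-129),40),("cover disc",56,(525,-279),36),("berry",53,(595,-199),40),("solid",12,(588,310),40)]:
    q=P[(np.abs(P[:,:,2]-z)<5)&(np.hypot(P[:,:,0]-cen[0],P[:,:,1]-cen[1])<w)]; (x,y),r=cv2.minEnclosingCircle(q[:,:2].astype(np.float32)); print(C,round(x,1),round(y,1),"r",round(r,1),"tray frame",(R@(np.array([x,y])-[520.5,-204])).round(1))
E
```

```text
time: 35.85
tool_pos: [525.2, -463.7, 218.8]
tcp_rot: [-179.9, -0.1, 90.0]
ft_force: [0.3, -0.4, -1.1]
finger_gap: 42.7
logger 520.7 -204.3 r 21.9 tray frame [ 0.1 -0.3]
carrot 518.2 -127.9 r 28.0 tray frame [ 2.6 76.1]
cover disc 527.0 -278.9 r 31.6 tray frame [  1.6 -75.1]
berry 595.2 -198.1 r 28.4 tray frame [74.9  1. ]
solid 588.2 309.0 r 39.7 tray frame [100.7 507.6]
```

View pics/t2.png

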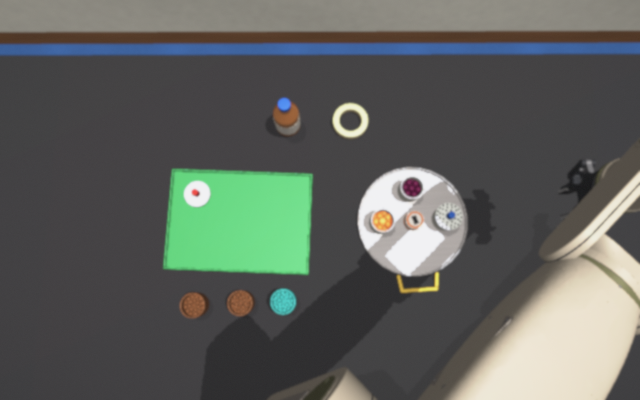

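The final top view shows carrot (382,221), logger (414,220), covered pea cup (449,216) and berry (411,188) on the tray. The solid cover (197,193), bottle, tape roll and look-alikes have not moved, and the arm is clear.

```bash
python3 -c "from bench import job; print(job.hand_in())"
```

```text
the job is handed in; nothing more can be done
None
```

The tray is loaded as asked and the job is handed in at about 36 s of the 125 s allowed. No verdict was reported.

The final top-camera check gave these positions in the tray frame, against a tolerance of 15 mm per axis:

| Item | Measured (x, y) mm | Target (x, y) mm |
|---|---|---|
| Logger | (0, 0) | (0, 0) |
| Carrot cup | (3, 76) | (0, 75) |
| Pea cup (its cover's disc) | (2, −75) | (0, −75) |
| Berry cup | (75, 1) | (75, 0) |

- **Cover:** the perforated cover is level on the pea cup and fully down. Its disc top measured 56.3 mm above the bench (56 expected), and it sits about 1 mm off the cup's axis.
- **Left alone:** the solid cover, bottle, tape roll and look-alikes appear unmoved in the last picture.
- **Disagreements:** the top and wrist cameras differed by about 2 mm in y. Most tray yaw estimates were 3.1–3.8°; one estimate from the handle, partly hidden in that view, gave 1.7° and I did not use it. No check failed.

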